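# Pin the loose half of a tube clamp to its base

### The arm

A 7-joint arm with a two-finger parallel gripper is mounted at the origin on the work surface. World frame = base frame: x ahead of the robot, y to its left, z up, the work surface at z = 0. Lengths are in m, angles in rad, forces in N, time in s.
With the tool pointing down it reaches from about 0.4 to 0.85 m from the base axis. Payload 10.4 kg.
Tool frame: the origin (TCP) lies between the finger pads; the fingertips stand 11 mm ahead of it and the grasp point (between the pads) lies 8 mm behind it (tip_reach is the distance from the TCP to the fingertips, in m); z points along the fingers, y is the line along which they close (so a half turn about z gives the same grasp; the last joint's range is limited). The gripper opens to 85 mm and grips with 20 to 120 N. Pads are 22 mm wide; open, the fingers measure 114 mm over their backs; the gripper's body (76 mm by 85 mm) begins 54 mm behind the grasp point. The pads swing forward as they close: fully open they stand 13 mm farther back than shut.
Start: joints at [-1.197, 0.332, -0.065, 1.46, 0.022, 1.35, -0.088], TCP at [0.242, 0.576, 0.242] pointing down, gripper open.
Joint ranges: [-2.6, 2.6], [-0.5, 2.12], [-1.47, 1.34], [0.16, 2.42], [-1.27, 4.41], [0.06, 2.06], [-2.6, 2.6]. Speed limits (rad/s): [2.22, 2.22, 2.79, 2.79, 3.14, 3.14, 3.14].

### API

Orientations are given as a unit quaternion [x, y, z, w].
In Python, from workcell import * gives the robot as it stands.
- The arm moves only by the shell command python3 -m inch 'ROWS' [OPENING] [FORCE]. ROWS is JSON, a list of rows, each an object with "slide": the shift along the world's x, y, z in m, a list of three; "yaw": the turn about the world's z in rad. A call has 1 to 20 rows; each row is the pose to reach, as a shift and turn from the pose commanded when the call began; what a row does not reach only later rows make up. A row lasts 1/12 s, in which the tool goes at most 41.7 mm and 7.16 degrees, less where a joint would pass 70% of its speed; a pose out of reach is approached as far as the arm can. A call with a gripper value outside its range is refused whole. OPENING is the closure in counts, from 0 (fully open) to 255 (shut), set as the call begins (- or left out, the last holds). The fingers move at their own pace and stop on an object; FORCE is the grip in N (left out, the last holds). Time passes only in rows, so rows that repeat a pose let the fingers close. It gives the time, the measured TCP pose, the force, the opening and the grip force at its end, in the units of the state.
- get_obs(): the state, without advancing time (a new reading comes with each control period).
- camera(name): name is "side" or "top"; returns a dict with "frame" (480x640x3 uint8, red, green, blue), "fx", "fy", "cx", "cy" (pixels), "extrinsics" (4x4, takes a point from world to camera coordinates). Camera axes: x right, y down, z forward; pixel columns grow to the right and rows downward; lengths in m; the calibration is good to about 2 mm. A picture is of the moment at which its call begins. There is no depth.
- hand_in(): hands the job in; it is judged then, once.
The state is a dict: "clock": time; "joint_pos": joint angles; "joint_velocities": joint speeds; "tau": joint torques, N m; "position": TCP position; "ee_rot": TCP orientation; "ft_force": force on the tool from outside, world axes, zero at the start; "torque": the same for the moment, N m; "grip_width": opening from 0.0 (shut) to 1.0 (fully open); "grasp_force": force on a finger pad.
Only numpy, scipy, OpenCV 4.12 (cv2) and the standard library are available. Lean on these libraries where they do the work, as an engineer would, in place of code of your own. Each camera call takes 0.05 s, during which the arm holds its last target. There are 200 camera calls.

### The job

Set the loose half of the tube clamp flat on the base block, closed against the tube stub with its knuckle over the base's knuckle. Then push the hinge pin down through both knuckles until its flange is fully home, gently, feeling for the lower hole rather than forcing the pin, and let go. The loose half must not be left swung open, and the other things on the bench stay where they are.

Things in the scene. Friction and masses are not known exactly. Their poses are not given: they have to be found in the camera images.
- fixture: Dark steel base half, fixed to the bench. Origin on the bench under the tube stub's axis. Flat top 36 mm up: x -75 to -16, y -50 to +40 mm and x -16 to +55, y -50 to +24 mm in its own frame; beyond the tube (x +16 to +52) stands its fixed jaw, 76 mm wide, top at 64 mm. The loose half goes on the -x side of the tube. The pin must not bear on either half with more than about 40 N.
- tube (a point): Centre of the top of the steel tube stub on the base: 38 mm diameter, upright, 72 mm above the bench. Axes as fixture.
- base_hinge (a point): Zero mark of the base knuckle (block 30 mm along x, 54 along y, top 36 mm up), level with its top, 65 mm to +y of the tube's axis. The vertical 13.5 mm hole (0.5 mm chamfer) in the block's middle is not at the mark: the block slides along y and is locked firmly 4 to 16 mm to the +y side of it (true in x). No reading shows how far: feel for the hole with the pin's tip. Axes as fixture.
- jaw: Loose half of the clamp, dark steel, about 0.4 kg, 28 mm thick, flat on the bench. Origin on its underside beneath the lug. Its flat jaw face looks to +x at x +27.5 mm. In place its axes are parallel to the fixture's, its face touches the tube and the tube's axis is at its x +47. Reaches from x -15 to +62, y -38 to +80 mm. Held by weight only; the pin in its hole slides it along.
- lug (a point): Centre of the top of the jaw's lifting lug, an upright plate 30 mm along jaw x, 14 mm along y, from 28 to 62 mm above the jaw's underside. Grip it across y, from above. Axes as jaw.
- jaw_hinge (a point): Centre of the hole mouth on top of the loose half's 30 mm square knuckle, at jaw x +47, y +65 mm, 28 mm above its underside (64 mm above the bench once in place). Vertical through hole 13.5 mm with 2 mm chamfer. Axes as jaw.
- pin: Steel hinge pin, 0.12 kg, upright in the block. Origin at the centre of its tip. Upward: cone 11 to 12 mm diameter over 8 mm; 12 mm shank to 56; flange 24 mm diameter, 56 to 60; round grip knob 16 mm diameter, 60 to 90 mm. Home: flange on the loose knuckle, tip 8 mm above the bench. A tight plug in the base hole, its top 10 mm down, is driven down ahead of the pin: the last 18 mm take 12 to 15 N.
- block: Fixed wooden block, 60 mm cube, with a vertical 15 mm hole in its middle; the pin's flange rests on its top. Origin at the centre of its underside.
- offcut: Bystander: steel tube offcut standing on end, 48 mm diameter, 70 mm tall. Origin at the centre of its underside.
- holesaw: Bystander: white hole saw cup, 44 mm diameter, 45 mm tall, mouth up. Origin at the centre of its underside.
- wrench: Bystander: steel wrench 160 mm long lying on the bench. Origin under its middle, x along it.
- plug (a joint): How far the tight 12 mm brass plug in the base knuckle's hole has been driven down by the pin: 0 m at the start (top 10 mm below the knuckle's top), 0.018 m with the pin home. It stays where it is pushed.

How it is judged:
By the outcome, as a careful person would: the job done as asked, in the order asked, and still so for the second after the job is handed in, with the robot touching nothing.
It also fails if it takes over 72 s, if anything falls off the work surface, if the arm or the gripper's body presses on something with over 40 N, if the wrist force passes 120 N, or if a joint passes its speed limit or range.

## Working session

There is one attempt and no reset: what is moved stays moved. The work goes in short steps, Python scripts to look and compute and a shell command to move; the robot and the scene stay as the last step left them, time stands still between calls to the robot, and variables do not carry over. Pictures are saved under pics/ and viewed, at most 10 in all, crops included, and the job is handed in when it is done.

```bash
mkdir -p pics; ls
python3 - <<'E'
from workcell import *
import cv2,numpy as np
o=get_obs();print({k:np.round(v,4).tolist() for k,v in o.items()})
for n in("top","side"):
    c=camera(n);cv2.imwrite(f"pics/{n}0.png",c["frame"][:,:,::-1]);print(n,c["fx"],c["fy"],c["cx"],c["cy"],np.round(c["extrinsics"],4).tolist())
E
```

```text
pics
{'clock': 0.0, 'joint_pos': [-1.1966, 0.3329, -0.0647, 1.4609, 0.0216, 1.3499, -0.0885], 'joint_velocities': [-0.0016, 0.0011, -0.0006, -0.0001, 0.0004, 0.001, 0.0021], 'tau': [-0.0008, -62.5403, 0.0486, -39.1634, 0.0162, 0.0093, 0.0], 'position': [0.2414, 0.5761, 0.2415], 'ee_rot': [0.1971, 0.9804, -0.0007, -0.0001], 'ft_force': [0.0686, -0.0675, -0.6905], 'torque': [0.0185, -0.0319, -0.0443], 'grasp_force': 0.0, 'grip_width': 0.9997}
top 524.5086773746781 524.5086773746781 319.0696353668261 241.01156080423087 [[0.027, -0.9995, 0.0141, -0.0026], [-0.9821, -0.0291, -0.1858, 0.5934], [0.1862, -0.0088, -0.9825, 0.9192], [0.0, 0.0, 0.0, 1.0]]
side 496.3347377307063 496.3347377307063 321.0010274933122 235.31788292734657 [[0.9556, -0.2946, 0.0108, -0.5623], [-0.1596, -0.5478, -0.8213, 0.1783], [0.2478, 0.7831, -0.5704, 1.0595], [0.0, 0.0, 0.0, 1.0]]
```

View pics/top0.png

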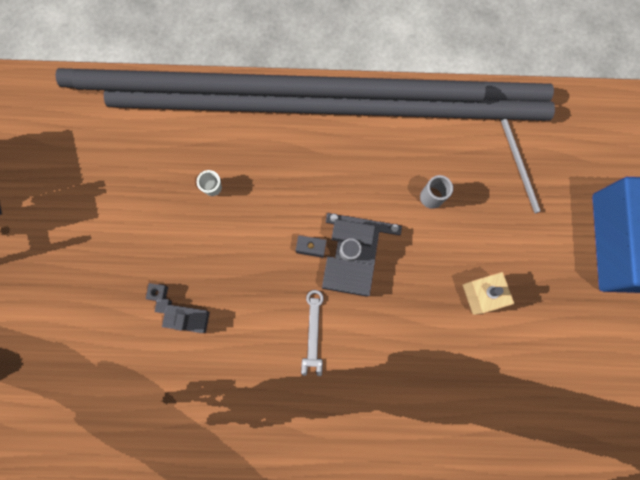

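View pics/side0.png

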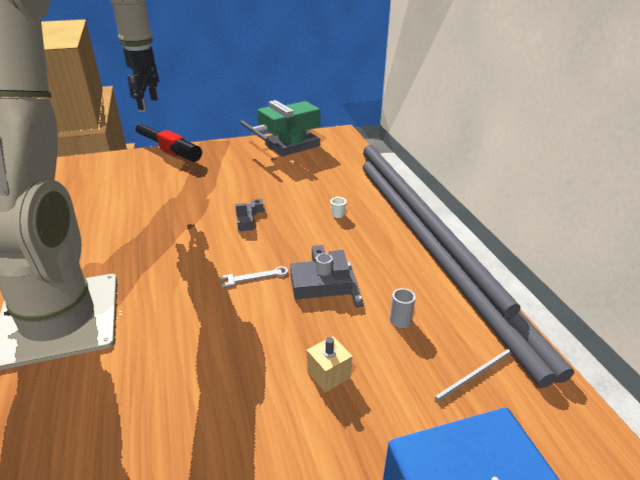

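Run:
```python
import cv2,numpy as np
I=cv2.imread("pics/top0.png")
z=lambda x,y,w,h:np.clip(1.8*cv2.resize(I[y:y+h,x:x+w],None,fx=5,fy=5,interpolation=cv2.INTER_CUBIC).astype(float),0,255).astype(np.uint8)
o=np.zeros((550,790,3),np.uint8)
o[:440,:450]=z(295,212,90,88);o[:275,450:]=z(145,280,68,55);o[275:,450:]=z(458,265,68,55)
cv2.imwrite("pics/z1.png",o)
```

```text
(no output)
```

View pics/z1.png

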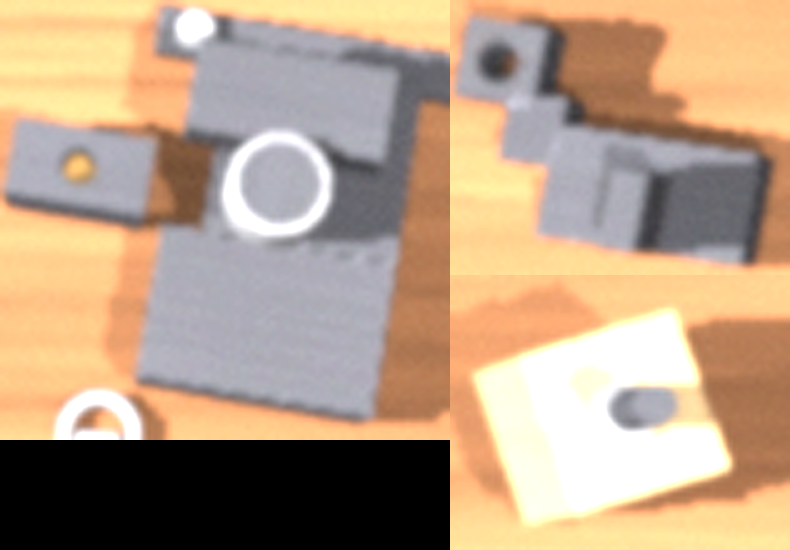

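```bash
python3 - <<'E'
import cv2,numpy as np
I=cv2.imread("pics/side0.png")
z=lambda x,y,w,h:np.clip(1.4*cv2.resize(I[y:y+h,x:x+w],None,fx=6,fy=6,interpolation=cv2.INTER_CUBIC).astype(float),0,255).astype(np.uint8)
o=np.zeros((600,798,3),np.uint8)
o[:402,:480]=z(287,240,80,67);o[:300,480:]=z(225,190,53,50);o[300:,480:]=z(303,330,53,50)
cv2.imwrite("pics/z2.png",o)
E
cat > h.py <<'E'
from workcell import *
import cv2,numpy as np
CAL={}
def cal(n):
    if n not in CAL:
        c=camera(n);CAL[n]=(np.array([[c["fx"],0,c["cx"]],[0,c["fy"],c["cy"]],[0,0,1]]),np.array(c["extrinsics"]),c["frame"])
    return CAL[n]
def atz(n,p,z):
    K,E,_=cal(n);R,t=E[:3,:3],E[:3,3];d=R.T@np.linalg.solve(K,[*p,1]);o=-R.T@t
    return (o+d*(z-o[2])/d[2])
def proj(n,P):
    K,E,_=cal(n);q=K@(E[:3,:3]@np.asarray(P)+E[:3,3]);return q[:2]/q[2]
E
```

```text
(no output)
```

View pics/z2.png

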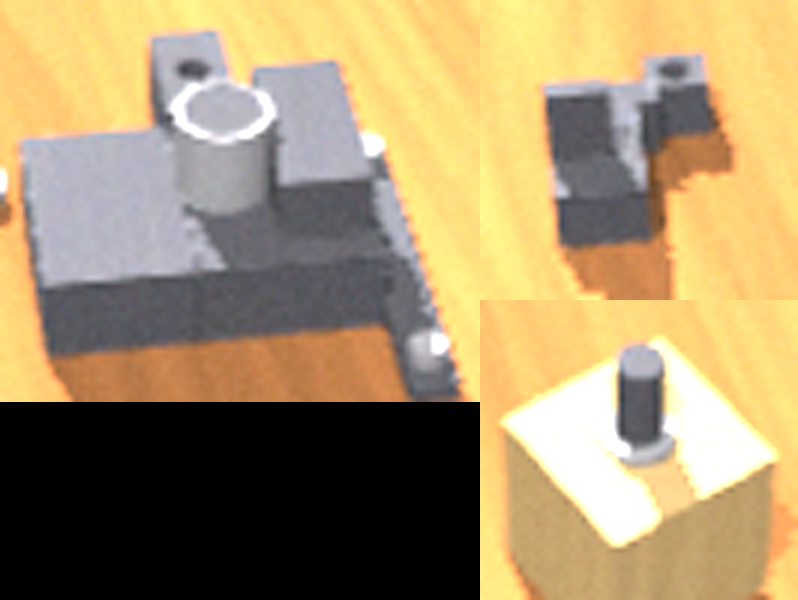

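Run:
```python
from h import *
T=lambda u,v,ou,ov,x,y:((u-ou)/5+x-.4,(v-ov)/5+y-.4)
S=lambda u,v,ou,ov,x,y:((u-ou)/6+x-.42,(v-ov)/6+y-.42)
F=(0,0,295,212);J=(450,0,145,280);B=(450,275,458,265)
SF=(0,0,287,240);SJ=(480,0,225,190);SB=(480,300,303,330)
def p(l,n,c,z):
    a=atz(n,c,z);print(l,n,np.round(a*1000,1)[:2]);return a
p('tube','top',T(278,184,*F),.072);p('tube','side',S(224,110,*SF),.072)
p('plug','top',T(79,166,*F),.026);p('hole36','top',T(79,165,*F),.036);p('hole','side',S(194,69,*SF),.036)
p('jhole','top',T(497,63,*J),.028);p('jhole','side',S(673,69,*SJ),.028)
p('lug','top',T(628,208,*J),.062);p('lug','side',S(576,91,*SJ),.062)
p('knob','top',T(658,405,*B),.094);p('knob','side',S(641,358,*SB),.094)
p('blk','top',T(629,412,*B),.06);p('blk','side',S(639,441,*SB),.06)
def ang(l,n,a,b,z):
    d=(b-a) if 0 else atz(n,b,z)-atz(n,a,z);print(l,np.degrees(np.arctan2(d[1],d[0])))
ang('fix bottom edge(+y dir)','top',T(370,418,*F),T(138,382,*F),.036)
ang('fix jaw top edge','top',T(398,68,*F),T(205,42,*F),.064)
ang('knuckle bottom','top',T(145,215,*F),T(8,195,*F),.036)
ang('knuckle top','top',T(158,138,*F),T(16,120,*F),.036)
ang('fix side edge','side',S(22,143,*SF),S(42,285,*SF),.036)
ang('fix front edge +x','side',S(42,285,*SF),S(385,262,*SF),.036)
ang('jaw front','top',T(765,153,*J),T(572,125,*J),.028)
ang('jaw back','top',T(745,263,*J),T(540,234,*J),.028)
ang('jknuckle top','top',T(550,27,*J),T(470,15,*J),.028)
ang('jknuckle bottom','top',T(537,100,*J),T(460,90,*J),.028)
o=get_obs()['position'];print(o)
```

```text
tube top [578.1 -42.8]
tube side [580.6 -45.3]
plug top [590.9  30.3]
hole36 top [589.5  30.2]
hole side [591.7  29.1]
jhole top [491.9 319.8]
jhole side [494.4 317.7]
lug top [438.8 258.5]
lug side [440.2 254.1]
knob top [ 506.5 -305. ]
knob side [ 509.2 -305.2]
blk top [ 507.1 -306.4]
blk side [ 508.6 -307.1]
fix bottom edge(+y dir) 82.79703991280708
fix jaw top edge 83.86197857525208
knuckle bottom 83.26475035232083
knuckle top 84.34373455244118
fix side edge -99.27978286008427
fix front edge +x -10.557272914287939
jaw front 83.41640660292961
jaw back 83.64496660898138
jknuckle top 83.117354882638
jknuckle bottom 84.25438243179637
[0.24144686 0.57626602 0.24183694]
```

```bash
python3 -m inch '[{"slide":[0.198,-0.320,-0.05],"yaw":0.288},{"slide":[0.198,-0.320,-0.05],"yaw":0.288},{"slide":[0.198,-0.320,-0.05],"yaw":0.288},{"slide":[0.198,-0.320,-0.05],"yaw":0.288},{"slide":[0.198,-0.320,-0.05],"yaw":0.288},{"slide":[0.198,-0.320,-0.05],"yaw":0.288},{"slide":[0.198,-0.320,-0.05],"yaw":0.288},{"slide":[0.198,-0.320,-0.05],"yaw":0.288},{"slide":[0.198,-0.320,-0.05],"yaw":0.288},{"slide":[0.198,-0.320,-0.05],"yaw":0.288},{"slide":[0.198,-0.320,-0.112],"yaw":0.288},{"slide":[0.198,-0.320,-0.112],"yaw":0.288},{"slide":[0.198,-0.320,-0.112],"yaw":0.288},{"slide":[0.198,-0.320,-0.112],"yaw":0.288},{"slide":[0.198,-0.320,-0.112],"yaw":0.288}]' 0 30
python3 - <<'E'
from h import *
a=cal("top")[2][255:355,115:248];b=cal("side")[2][150:250,180:313]
z=lambda a:np.clip(1.6*cv2.resize(a,(399,300),interpolation=cv2.INTER_CUBIC).astype(float),0,255)
cv2.imwrite("pics/z3.png",np.hstack([z(a),z(b)])[:,:,::-1])
E
```

```text
clock: 1.45
position: [0.4401, 0.2572, 0.1318]
ee_rot: [0.054, 0.999, 0.001, 0.001]
ft_force: [-0.1, -0.4, 0.4]
grip_width: 0.995
grasp_force: 0.0[ WARN:0@2.189] global loadsave.cpp:1063 imwrite_ Unsupported depth image for selected encoder is fallbacked to CV_8U.
```

View pics/z3.png

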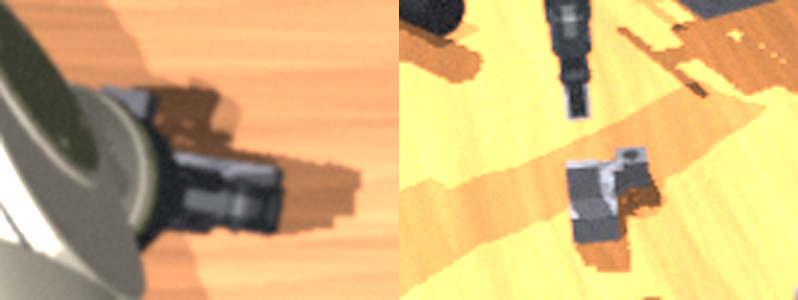

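```bash
python3 -m inch '[{"slide":[0,0,-0.03],"yaw":0},{"slide":[0,0,-0.06],"yaw":0},{"slide":[0,0,-0.08],"yaw":0},{"slide":[0,0,-0.085],"yaw":0},{"slide":[0,0,-0.085],"yaw":0}]' 0 30
python3 -m inch '[{"slide":[0,0,0],"yaw":0},{"slide":[0,0,0],"yaw":0},{"slide":[0,0,0],"yaw":0},{"slide":[0,0,0],"yaw":0},{"slide":[0,0,0],"yaw":0},{"slide":[0,0,0],"yaw":0},{"slide":[0,0,0],"yaw":0},{"slide":[0,0,0],"yaw":0},{"slide":[0,0,0],"yaw":0},{"slide":[0,0,0],"yaw":0}]' 255 60
```

```text
clock: 1.97
position: [0.4393, 0.2565, 0.0452]
ee_rot: [0.054, 0.999, -0.0, -0.0]
ft_force: [-1.4, -0.4, 0.6]
grip_width: 0.996
grasp_force: 0.0
clock: 2.8
position: [0.4399, 0.257, 0.0461]
ee_rot: [0.054, 0.999, 0.001, 0.0]
ft_force: [-1.7, 0.5, 6.8]
grip_width: 0.152
grasp_force: 60.2
```

```bash
python3 -m inch '[{"slide":[0,0,0.03],"yaw":0},{"slide":[0,0,0.06],"yaw":0},{"slide":[0,0,0.09],"yaw":0},{"slide":[0,0,0.11],"yaw":0},{"slide":[0,0,0.11],"yaw":0}]' 255 60
python3 - <<'E'
from h import *
def edge(n,img,a,b,z,horiz=True,w=5):
    # subpixel max-gradient points along a->b, searched across; robust line fit
    g=cv2.GaussianBlur(cv2.imread(img,0).astype(np.float32),(0,0),1);a,b=np.array(a,float),np.array(b,float)
    d=(b-a)/np.linalg.norm(b-a);nn=np.array([-d[1],d[0]]);P=[]
    for t in np.arange(.08,.93,1/np.linalg.norm(b-a)):
        s=np.arange(-w,w+.01,.25);q=a+(b-a)*t+s[:,None]*nn
        v=cv2.remap(g,q[None,:,0].astype(np.float32),q[None,:,1].astype(np.float32),cv2.INTER_LINEAR)[0]
        k=np.abs(np.gradient(v));i=k.argmax();P.append(q[i])
    l=cv2.fitLine(np.array(P,np.float32),cv2.DIST_HUBER,0,.1,.01).ravel()
    p0,p1=[l[2:]+l[:2]*r for r in(-20,20)]
    A,B=atz(n,p0,z),atz(n,p1,z);c=B-A
    print(n,a,np.round(atz(n,(l[2],l[3]),z)[:2]*1000,1),'deg',round(float(np.degrees(np.arctan2(c[1],c[0])))%180,2))
T=lambda u,v,ou,ov,x,y:((u-ou)/5+x-.4,(v-ov)/5+y-.4)
S=lambda u,v,ou,ov,x,y:((u-ou)/6+x-.42,(v-ov)/6+y-.42)
F=(0,0,295,212);J=(450,0,145,280);SF=(0,0,287,240)
t,s="pics/top0.png","pics/side0.png"
edge("top",t,T(138,385,*F),T(370,420,*F),0.0)       # bottom edge
edge("top",t,T(400,258,*F),T(372,412,*F),0.036)     # right edge (y=-50)
edge("top",t,T(162,240,*F),T(138,380,*F),0.036,w=3)     # left edge
edge("top",t,T(398,68,*F),T(205,42,*F),.064,w=2)
edge("top",t,T(145,218,*F),T(8,198,*F),.036,w=3)
edge("top",t,T(150,138,*F),T(18,120,*F),.036,w=3)
edge("side",s,S(42,285,*SF),S(385,262,*SF),.036,w=3)
edge("side",s,S(50,354,*SF),S(375,322,*SF),0,w=3)
edge("side",s,S(22,143,*SF),S(42,285,*SF),.036,w=3)
edge("side",s,S(255,70,*SF),S(278,183,*SF),.064,w=2)
edge("side",s,S(335,63,*SF),S(365,180,*SF),.064,w=2)
edge("side",s,S(152,42,*SF),S(155,110,*SF),.036,w=2)
edge("top",t,T(745,266,*J),T(540,236,*J),0.028,w=3)
E
```

```text
clock: 3.22
position: [0.4412, 0.2575, 0.1594]
ee_rot: [0.055, 0.999, 0.002, 0.002]
ft_force: [0.9, 0.5, -3.7]
grip_width: 0.152
grasp_force: 59.6
top [322.2 288.6] [502.8 -39.2] deg 81.02
top [374.6 263.2] [524.6 -85.5] deg 171.9
top [327.  259.6] [535.3   1.3] deg 172.19
top [374.2 225.2] [629.2 -57.9] deg 80.23
top [323.6 255.2] [568.8  34.1] deg 80.77
top [324.6 239.2] [606.3  23.9] deg 86.83
side [293.58 287.08] [564.1 -93.4] deg 171.15
side [294.91333333 298.58      ] [563.9 -92. ] deg 171.76
side [290.24666667 263.41333333] [500.  -43.2] deg 81.87
side [329.08       251.24666667] [598.5 -45.8] deg 82.01
side [342.41333333 250.08      ] [630.6 -56.6] deg 80.45
side [311.91333333 246.58      ] [572.9  30.6] deg 84.32
top [203.6 332.8] [424.2 262.6] deg 86.43
```

```bash
python3 -m inch '[{"slide":[0.01,-0.035,0],"yaw":-0.01},{"slide":[0.02,-0.07,0],"yaw":-0.02},{"slide":[0.03,-0.10,0],"yaw":-0.042},{"slide":[0.04,-0.135,0],"yaw":-0.042},{"slide":[0.05,-0.17,0],"yaw":-0.042},{"slide":[0.06,-0.2,0],"yaw":-0.042},{"slide":[0.07,-0.235,0],"yaw":-0.042},{"slide":[0.08,-0.265,0],"yaw":-0.042},{"slide":[0.085,-0.28,0],"yaw":-0.042},{"slide":[0.087,-0.284,0],"yaw":-0.042},{"slide":[0.087,-0.284,-0.03],"yaw":-0.042},{"slide":[0.087,-0.284,-0.03],"yaw":-0.042},{"slide":[0.087,-0.284,-0.03],"yaw":-0.042}]' 255 60
python3 - <<'E'
from h import *
a=cal("top")[2][205:305,270:403];b=cal("side")[2][210:310,260:393]
z=lambda a:np.clip(1.6*cv2.resize(a,(399,300),interpolation=cv2.INTER_CUBIC).astype(float),0,255).astype(np.uint8)
cv2.imwrite("pics/z4.png",np.hstack([z(a),z(b)])[:,:,::-1])
E
```

```text
clock: 4.4
position: [0.5245, -0.0267, 0.1231]
ee_rot: [0.075, 0.997, -0.0, -0.003]
ft_force: [-0.1, 0.6, -3.3]
grip_width: 0.152
grasp_force: 59.7
```

View pics/z4.png

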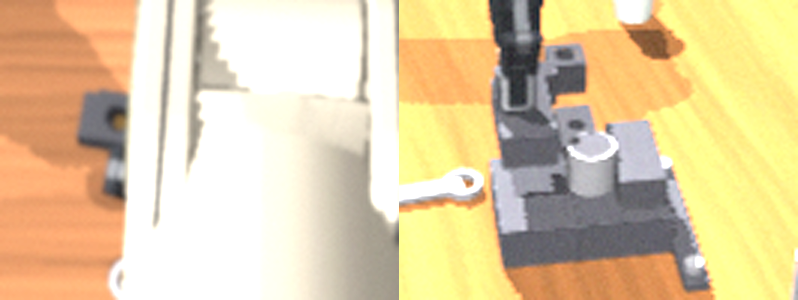

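```bash
python3 - <<'E'
from h import *
print(atz("side",(315.0,228.0),.105)[:2], atz("side",(318.6,251.3),.036)[:2])
E
python3 -m inch '[{"slide":[0,0,-0.015],"yaw":0},{"slide":[0,0,-0.027],"yaw":0},{"slide":[0,0,-0.033],"yaw":0},{"slide":[0,0,-0.036],"yaw":0},{"slide":[0,0,-0.038],"yaw":0},{"slide":[0,0,-0.038],"yaw":0}]' 255 60
python3 -m inch '[{"slide":[0,0,-0.001],"yaw":0},{"slide":[0,0,-0.002],"yaw":0},{"slide":[0,0,-0.002],"yaw":0}]' 255 60
```

```text
[0.58176076 0.03001085] [0.59071147 0.02844817]
clock: 5.05
position: [0.5265, -0.0275, 0.0873]
ee_rot: [0.075, 0.997, 0.0, -0.0]
ft_force: [0.3, 0.3, -3.6]
grip_width: 0.15
grasp_force: 59.6
clock: 5.3
position: [0.5267, -0.0275, 0.0855]
ee_rot: [0.075, 0.997, 0.0, 0.0]
ft_force: [-0.4, -0.4, -3.9]
grip_width: 0.152
grasp_force: 59.6
```

```bash
python3 -m inch '[{"slide":[0,0,-0.001],"yaw":0},{"slide":[0,0,-0.002],"yaw":0},{"slide":[0,0,-0.0025],"yaw":0},{"slide":[0,0,-0.0025],"yaw":0}]' 255 60
python3 -m inch '[{"slide":[0,0,-0.0005],"yaw":0},{"slide":[0,0,-0.001],"yaw":0},{"slide":[0,0,-0.001],"yaw":0}]' 255 60
```

```text
clock: 5.63
position: [0.5264, -0.0275, 0.0827]
ee_rot: [0.075, 0.997, 0.0, -0.0]
ft_force: [0.1, 0.5, -2.8]
grip_width: 0.154
grasp_force: 59.6
clock: 5.88
position: [0.5266, -0.0276, 0.0821]
ee_rot: [0.075, 0.997, 0.0, 0.0]
ft_force: [-2.4, -0.0, 0.8]
grip_width: 0.151
grasp_force: 60.4
```

```bash
python3 -m inch '[{"slide":[0.002,-0.0003,0],"yaw":0},{"slide":[0.004,-0.0006,0],"yaw":0},{"slide":[0.005,-0.0007,0],"yaw":0},{"slide":[0.005,-0.0007,0],"yaw":0}]'
python3 -m inch '[{"slide":[0.001,-0.0001,0],"yaw":0},{"slide":[0.002,-0.0003,0],"yaw":0},{"slide":[0.002,-0.0003,0],"yaw":0}]'
python3 -m inch '[{"slide":[0.0005,-0.0001,0],"yaw":0},{"slide":[0.001,-0.00015,0],"yaw":0},{"slide":[0.001,-0.00015,0],"yaw":0}]'
```

```text
clock: 6.22
position: [0.532, -0.0282, 0.0821]
ee_rot: [0.075, 0.997, 0.0, 0.0]
ft_force: [-2.1, 0.7, 4.3]
grip_width: 0.151
grasp_force: 60.9
clock: 6.47
position: [0.5337, -0.0285, 0.0821]
ee_rot: [0.075, 0.997, 0.0, 0.0]
ft_force: [-3.1, 0.6, 6.3]
grip_width: 0.158
grasp_force: 61.0
clock: 6.72
position: [0.5346, -0.0286, 0.0821]
ee_rot: [0.075, 0.997, 0.0, -0.0]
ft_force: [-4.4, 0.4, 5.5]
grip_width: 0.158
grasp_force: 61.2
```

```bash
python3 -m inch '[{"slide":[0.0005,-0.0001,0],"yaw":0},{"slide":[0.001,-0.00015,0],"yaw":0},{"slide":[0.001,-0.00015,0],"yaw":0}]'
python3 -m inch '[{"slide":[0.0005,-0.0001,0],"yaw":0},{"slide":[0.001,-0.00015,0],"yaw":0},{"slide":[0.001,-0.00015,0],"yaw":0}]'
```

```text
clock: 6.97
position: [0.5355, -0.0287, 0.0821]
ee_rot: [0.075, 0.997, 0.0, -0.0]
ft_force: [-4.7, 0.8, 7.1]
grip_width: 0.155
grasp_force: 61.3
clock: 7.22
position: [0.5356, -0.0288, 0.0821]
ee_rot: [0.075, 0.997, 0.0, -0.001]
ft_force: [-10.5, 1.3, 12.1]
grip_width: 0.155
grasp_force: 62.2
```

```bash
python3 -m inch '[{"slide":[-0.0006,0.0001,0.0003],"yaw":0},{"slide":[-0.0006,0.0001,0.0003],"yaw":0}]'
python3 -m inch '[{"slide":[0,0,0],"yaw":0},{"slide":[0,0,0],"yaw":0},{"slide":[0,0,0],"yaw":0},{"slide":[0,0,0],"yaw":0},{"slide":[0,0,0],"yaw":0},{"slide":[0,0,0],"yaw":0},{"slide":[0,0,0],"yaw":0}]' 0
python3 -m inch '[{"slide":[0,0,0.04],"yaw":0},{"slide":[0,0,0.08],"yaw":0},{"slide":[-0.02,-0.03,0.1],"yaw":0},{"slide":[-0.02,-0.07,0.1],"yaw":0},{"slide":[-0.02,-0.11,0.1],"yaw":0},{"slide":[-0.02,-0.15,0.1],"yaw":0},{"slide":[-0.02,-0.19,0.1],"yaw":0},{"slide":[-0.02,-0.23,0.1],"yaw":0},{"slide":[-0.02,-0.23,0.1],"yaw":0},{"slide":[-0.02,-0.23,0.1],"yaw":0}]'
python3 - <<'E'
from h import *
cv2.imwrite("pics/top5.png",cal("top")[2][:,:,::-1]);cv2.imwrite("pics/side5.png",cal("side")[2][:,:,::-1])
a=cal("top")[2][205:305,285:385];b=cal("side")[2][225:325,275:375]
z=lambda a:np.clip(1.6*cv2.resize(a,(400,400),interpolation=cv2.INTER_CUBIC).astype(float),0,255).astype(np.uint8)
cv2.imwrite("pics/z5.png",np.hstack([z(a),z(b)])[:,:,::-1])
E
```

```text
clock: 7.38
position: [0.5355, -0.0288, 0.0821]
ee_rot: [0.075, 0.997, 0.0, -0.0]
ft_force: [-5.3, 1.1, 4.9]
grip_width: 0.15
grasp_force: 61.0
clock: 7.97
position: [0.536, -0.0289, 0.0821]
ee_rot: [0.075, 0.997, 0.0, 0.0]
ft_force: [1.0, -0.2, -0.4]
grip_width: 1.003
grasp_force: 0.0
clock: 8.8
position: [0.515, -0.2617, 0.182]
ee_rot: [0.078, 0.997, -0.001, -0.0]
ft_force: [1.0, 0.3, -0.6]
grip_width: 1.003
grasp_force: 0.0
```

View pics/z5.png

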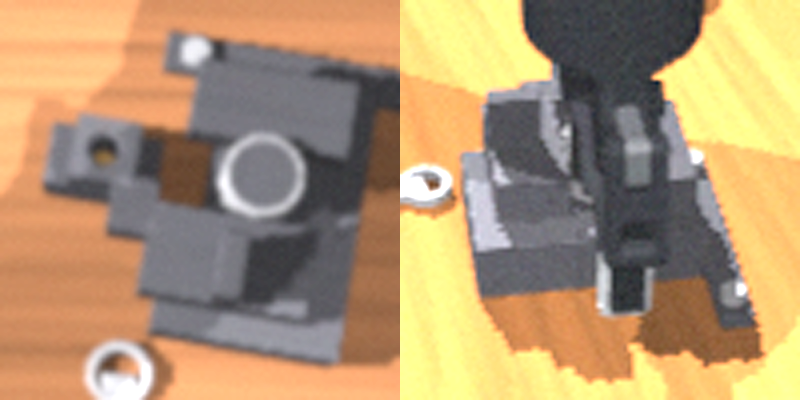

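```bash
python3 -m inch '[{"slide":[-0.0075,-0.035,0],"yaw":0},{"slide":[-0.0075,-0.044,-0.02],"yaw":0},{"slide":[-0.0075,-0.044,-0.05],"yaw":0},{"slide":[-0.0075,-0.044,-0.08],"yaw":0},{"slide":[-0.0075,-0.044,-0.098],"yaw":0},{"slide":[-0.0075,-0.044,-0.102],"yaw":0},{"slide":[-0.0075,-0.044,-0.102],"yaw":0},{"slide":[-0.0075,-0.044,-0.102],"yaw":0}]' 0 30
python3 -m inch '[{"slide":[0,0,0],"yaw":0},{"slide":[0,0,0],"yaw":0},{"slide":[0,0,0],"yaw":0},{"slide":[0,0,0],"yaw":0},{"slide":[0,0,0],"yaw":0},{"slide":[0,0,0],"yaw":0},{"slide":[0,0,0],"yaw":0},{"slide":[0,0,0],"yaw":0},{"slide":[0,0,0],"yaw":0},{"slide":[0,0,0],"yaw":0}]' 255 80
python3 - <<'E'
from h import *
print(atz("top",(310.1,242.6),.064), atz("side",(329.4,339.25),.094))
E
```

```text
clock: 9.57
position: [0.5094, -0.3023, 0.0813]
ee_rot: [0.075, 0.997, -0.0, 0.001]
ft_force: [-0.1, 0.0, 0.7]
grip_width: 0.993
grasp_force: 0.0
clock: 10.4
position: [0.5085, -0.3034, 0.0806]
ee_rot: [0.076, 0.997, -0.0, 0.0]
ft_force: [-0.9, -1.6, 5.6]
grip_width: 0.162
grasp_force: 78.0
[0.58813734 0.03069557 0.064     ] [ 0.50915209 -0.30516329  0.094     ]
```

```bash
python3 -m inch '[{"slide":[0,0,0.02],"yaw":0},{"slide":[0,0,0.05],"yaw":0},{"slide":[0,0,0.08],"yaw":0},{"slide":[0,0,0.105],"yaw":0},{"slide":[0,0,0.105],"yaw":0},{"slide":[0.01,0.035,0.105],"yaw":0},{"slide":[0.018,0.07,0.105],"yaw":0},{"slide":[0.026,0.105,0.105],"yaw":0},{"slide":[0.034,0.14,0.105],"yaw":0},{"slide":[0.042,0.175,0.105],"yaw":0},{"slide":[0.05,0.21,0.105],"yaw":0},{"slide":[0.058,0.245,0.105],"yaw":0},{"slide":[0.068,0.28,0.105],"yaw":0},{"slide":[0.077,0.31,0.105],"yaw":0},{"slide":[0.0815,0.333,0.105],"yaw":0},{"slide":[0.0815,0.333,0.105],"yaw":0},{"slide":[0.0815,0.333,0.085],"yaw":0},{"slide":[0.0815,0.333,0.075],"yaw":0},{"slide":[0.0815,0.333,0.075],"yaw":0},{"slide":[0.0815,0.333,0.075],"yaw":0}]'
python3 - <<'E'
from h import *
a=cal("top")[2][195:295,265:365];b=cal("side")[2][205:305,265:365]
z=lambda a:np.clip(1.6*cv2.resize(a,(400,400),interpolation=cv2.INTER_CUBIC).astype(float),0,255).astype(np.uint8)
cv2.imwrite("pics/z6.png",np.hstack([z(a),z(b)])[:,:,::-1])
E
```

```text
clock: 12.17
position: [0.5892, 0.0296, 0.1543]
ee_rot: [0.076, 0.997, -0.0, -0.001]
ft_force: [0.4, 0.4, -1.3]
grip_width: 0.155
grasp_force: 79.3
```

View pics/z6.png

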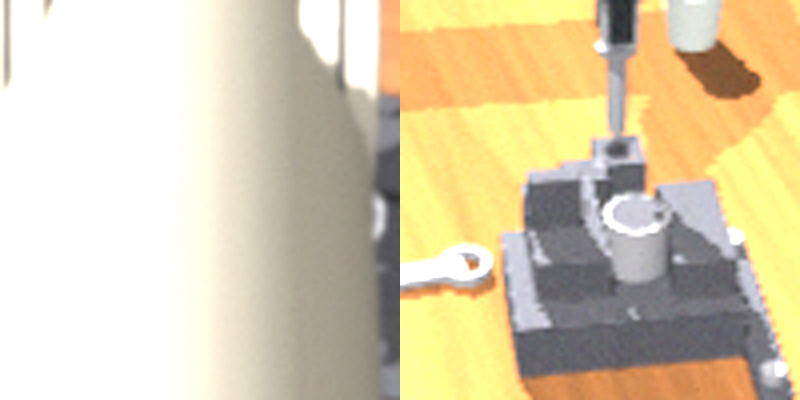

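```bash
python3 - <<'E'
from h import *
print(atz("side",(318.6,237.4),.0777), atz("side",(319.1,242.1),.064))
E
python3 -m inch '[{"slide":[0,0,-0.005],"yaw":0},{"slide":[0,0,-0.008],"yaw":0},{"slide":[0,0,-0.01],"yaw":0},{"slide":[0,0,-0.01],"yaw":0}]'
```

```text
[0.59022517 0.02799509 0.0777    ] [0.59145183 0.02752792 0.064     ]
clock: 12.65
position: [0.5896, 0.0301, 0.1446]
ee_rot: [0.075, 0.997, -0.0, -0.0]
ft_force: [-0.3, 0.4, -0.9]
grip_width: 0.156
grasp_force: 79.3
```

```bash
python3 -m inch '[{"slide":[0.001,-0.0005,0],"yaw":0},{"slide":[0.001,-0.0005,-0.001],"yaw":0},{"slide":[0.001,-0.0005,-0.002],"yaw":0},{"slide":[0.001,-0.0005,-0.003],"yaw":0},{"slide":[0.001,-0.0005,-0.004],"yaw":0},{"slide":[0.001,-0.0005,-0.005],"yaw":0},{"slide":[0.001,-0.0005,-0.005],"yaw":0}]'
python3 -m inch '[{"slide":[0,0,-0.001],"yaw":0},{"slide":[0,0,-0.002],"yaw":0},{"slide":[0,0,-0.003],"yaw":0},{"slide":[0,0,-0.003],"yaw":0}]'
```

```text
clock: 13.23
position: [0.5908, 0.0296, 0.1399]
ee_rot: [0.075, 0.997, -0.0, -0.0]
ft_force: [-0.4, -0.0, -1.0]
grip_width: 0.157
grasp_force: 79.3
clock: 13.57
position: [0.5908, 0.0296, 0.1369]
ee_rot: [0.075, 0.997, 0.0, -0.0]
ft_force: [0.1, 0.4, -1.0]
grip_width: 0.154
grasp_force: 79.3
```

```bash
python3 -m inch '[{"slide":[0,0,-0.001],"yaw":0},{"slide":[0,0,-0.002],"yaw":0},{"slide":[0,0,-0.003],"yaw":0},{"slide":[0,0,-0.004],"yaw":0},{"slide":[0,0,-0.005],"yaw":0},{"slide":[0,0,-0.005],"yaw":0}]'
python3 -m inch '[{"slide":[0,0,-0.001],"yaw":0},{"slide":[0,0,-0.002],"yaw":0},{"slide":[0,0,-0.003],"yaw":0},{"slide":[0,0,-0.004],"yaw":0},{"slide":[0,0,-0.005],"yaw":0},{"slide":[0,0,-0.005],"yaw":0}]'
python3 -m inch '[{"slide":[0,0,-0.002],"yaw":0},{"slide":[0,0,-0.004],"yaw":0},{"slide":[0,0,-0.006],"yaw":0},{"slide":[0,0,-0.008],"yaw":0},{"slide":[0,0,-0.009],"yaw":0},{"slide":[0,0,-0.009],"yaw":0}]'
```

```text
clock: 14.07
position: [0.5908, 0.0296, 0.1319]
ee_rot: [0.075, 0.997, -0.0, -0.0]
ft_force: [-0.5, 0.3, -0.4]
grip_width: 0.159
grasp_force: 79.3
clock: 14.57
position: [0.5908, 0.0296, 0.1268]
ee_rot: [0.075, 0.997, -0.0, -0.0]
ft_force: [-0.0, -0.7, -0.2]
grip_width: 0.156
grasp_force: 79.3
clock: 15.07
position: [0.5908, 0.0296, 0.1178]
ee_rot: [0.075, 0.997, -0.0, -0.0]
ft_force: [-0.0, 0.7, -1.3]
grip_width: 0.158
grasp_force: 79.3
```

```bash
python3 -m inch '[{"slide":[0,0,-0.001],"yaw":0},{"slide":[0,0,-0.002],"yaw":0},{"slide":[0,0,-0.003],"yaw":0},{"slide":[0,0,-0.004],"yaw":0},{"slide":[0,0,-0.004],"yaw":0}]'
python3 -m inch '[{"slide":[0,0,-0.0005],"yaw":0},{"slide":[0,0,-0.001],"yaw":0},{"slide":[0,0,-0.0015],"yaw":0},{"slide":[0,0,-0.0015],"yaw":0}]'
python3 -m inch '[{"slide":[0,0,-0.0005],"yaw":0},{"slide":[0,0,-0.001],"yaw":0},{"slide":[0,0,-0.001],"yaw":0}]'
```

```text
clock: 15.48
position: [0.5908, 0.0296, 0.1139]
ee_rot: [0.075, 0.997, 0.0, -0.0]
ft_force: [-0.1, 0.1, -1.2]
grip_width: 0.152
grasp_force: 79.3
clock: 15.82
position: [0.5909, 0.0296, 0.1125]
ee_rot: [0.075, 0.997, 0.0, -0.0]
ft_force: [-0.2, -0.1, -1.3]
grip_width: 0.158
grasp_force: 79.3
clock: 16.07
position: [0.5909, 0.0296, 0.1115]
ee_rot: [0.075, 0.997, 0.0, -0.0]
ft_force: [0.3, 0.2, -0.6]
grip_width: 0.162
grasp_force: 79.3
```

```bash
python3 -m inch '[{"slide":[0,0,-0.0005],"yaw":0},{"slide":[0,0,-0.001],"yaw":0},{"slide":[0,0,-0.001],"yaw":0}]'
python3 -m inch '[{"slide":[0,0,-0.0005],"yaw":0},{"slide":[0,0,-0.001],"yaw":0},{"slide":[0,0,-0.001],"yaw":0}]'
python3 -m inch '[{"slide":[0,0,-0.0005],"yaw":0},{"slide":[0,0,-0.001],"yaw":0},{"slide":[0,0,-0.001],"yaw":0}]'
```

```text
clock: 16.32
position: [0.5909, 0.0296, 0.1105]
ee_rot: [0.075, 0.997, 0.0, -0.0]
ft_force: [0.4, -0.2, -0.9]
grip_width: 0.155
grasp_force: 79.3
clock: 16.57
position: [0.5909, 0.0296, 0.1095]
ee_rot: [0.075, 0.997, 0.0, -0.0]
ft_force: [-0.4, -0.2, -1.8]
grip_width: 0.156
grasp_force: 79.3
clock: 16.82
position: [0.5909, 0.0296, 0.1085]
ee_rot: [0.075, 0.997, 0.0, -0.0]
ft_force: [0.2, 0.3, -0.9]
grip_width: 0.156
grasp_force: 79.3
```

```bash
python3 -m inch '[{"slide":[0,0,-0.001],"yaw":0},{"slide":[0,0,-0.002],"yaw":0},{"slide":[0,0,-0.003],"yaw":0},{"slide":[0,0,-0.003],"yaw":0}]'
python3 -m inch '[{"slide":[0,0,-0.001],"yaw":0},{"slide":[0,0,-0.002],"yaw":0},{"slide":[0,0,-0.003],"yaw":0},{"slide":[0,0,-0.003],"yaw":0}]'
python3 -m inch '[{"slide":[0,0,-0.001],"yaw":0},{"slide":[0,0,-0.002],"yaw":0},{"slide":[0,0,-0.002],"yaw":0}]'
```

```text
clock: 17.15
position: [0.5908, 0.0296, 0.1054]
ee_rot: [0.075, 0.997, 0.0, -0.0]
ft_force: [0.4, 0.6, -1.4]
grip_width: 0.159
grasp_force: 79.3
clock: 17.48
position: [0.591, 0.0296, 0.1026]
ee_rot: [0.075, 0.997, 0.0, 0.0]
ft_force: [-0.1, -0.3, -0.6]
grip_width: 0.158
grasp_force: 79.5
clock: 17.73
position: [0.5916, 0.0295, 0.1017]
ee_rot: [0.075, 0.997, 0.0, 0.001]
ft_force: [-2.7, -0.1, 7.8]
grip_width: 0.155
grasp_force: 80.2
```

```bash
python3 -m inch '[{"slide":[0,0,-0.001],"yaw":0},{"slide":[0,0,-0.002],"yaw":0},{"slide":[0,0,-0.003],"yaw":0},{"slide":[0,0,-0.003],"yaw":0}]'
python3 -m inch '[{"slide":[0,0,-0.001],"yaw":0},{"slide":[0,0,-0.002],"yaw":0},{"slide":[0,0,-0.003],"yaw":0},{"slide":[0,0,-0.004],"yaw":0},{"slide":[0,0,-0.004],"yaw":0}]'
```

```text
clock: 18.07
position: [0.5917, 0.0295, 0.0989]
ee_rot: [0.075, 0.997, 0.0, 0.001]
ft_force: [-2.1, -0.7, 8.4]
grip_width: 0.154
grasp_force: 80.2
clock: 18.48
position: [0.5917, 0.0295, 0.0949]
ee_rot: [0.075, 0.997, 0.0, 0.001]
ft_force: [-1.7, 0.5, 8.9]
grip_width: 0.161
grasp_force: 80.2
```

```bash
python3 -m inch '[{"slide":[0,0,-0.001],"yaw":0},{"slide":[0,0,-0.002],"yaw":0},{"slide":[0,0,-0.003],"yaw":0},{"slide":[0,0,-0.004],"yaw":0},{"slide":[0,0,-0.005],"yaw":0},{"slide":[0,0,-0.005],"yaw":0}]'
python3 -m inch '[{"slide":[0,0,-0.001],"yaw":0},{"slide":[0,0,-0.002],"yaw":0},{"slide":[0,0,-0.003],"yaw":0},{"slide":[0,0,-0.0035],"yaw":0},{"slide":[0,0,-0.0035],"yaw":0}]'
python3 -m inch '[{"slide":[0,0,-0.0005],"yaw":0},{"slide":[0,0,-0.001],"yaw":0},{"slide":[0,0,-0.001],"yaw":0}]'
```

```text
clock: 18.98
position: [0.5917, 0.0295, 0.0899]
ee_rot: [0.075, 0.997, 0.0, 0.001]
ft_force: [-2.8, -0.6, 8.9]
grip_width: 0.152
grasp_force: 80.2
clock: 19.4
position: [0.5917, 0.0295, 0.0864]
ee_rot: [0.075, 0.997, 0.0, 0.001]
ft_force: [-2.0, -0.4, 9.5]
grip_width: 0.155
grasp_force: 80.2
clock: 19.65
position: [0.5917, 0.0294, 0.0854]
ee_rot: [0.075, 0.997, 0.0, 0.001]
ft_force: [-2.3, -1.0, 9.7]
grip_width: 0.155
grasp_force: 80.2
```

```bash
python3 -m inch '[{"slide":[0,0,-0.0004],"yaw":0},{"slide":[0,0,-0.0008],"yaw":0},{"slide":[0,0,-0.0008],"yaw":0}]'
python3 -m inch '[{"slide":[0,0,-0.0003],"yaw":0},{"slide":[0,0,-0.0006],"yaw":0},{"slide":[0,0,-0.0006],"yaw":0}]'
```

```text
clock: 19.9
position: [0.5917, 0.0295, 0.0847]
ee_rot: [0.075, 0.997, 0.0, 0.001]
ft_force: [-1.9, -0.7, 10.1]
grip_width: 0.156
grasp_force: 80.3
clock: 20.15
position: [0.5918, 0.0294, 0.0845]
ee_rot: [0.075, 0.997, 0.0, 0.001]
ft_force: [-4.2, -0.2, 14.9]
grip_width: 0.158
grasp_force: 80.7
```

```bash
python3 -m inch '[{"slide":[0,0,-0.0003],"yaw":0},{"slide":[0,0,-0.0006],"yaw":0},{"slide":[0,0,-0.0006],"yaw":0}]'
```

```text
clock: 20.4
position: [0.5919, 0.0294, 0.0845]
ee_rot: [0.075, 0.997, 0.0, 0.001]
ft_force: [-7.2, -1.3, 19.9]
grip_width: 0.159
grasp_force: 81.3
```

```bash
python3 -m inch '[{"slide":[0,0,0.0008],"yaw":0},{"slide":[0,0,0.0008],"yaw":0}]'
python3 -m inch '[{"slide":[0,0,0],"yaw":0},{"slide":[0,0,0],"yaw":0},{"slide":[0,0,0],"yaw":0},{"slide":[0,0,0],"yaw":0},{"slide":[0,0,0],"yaw":0}]' 130
python3 -m inch '[{"slide":[0,0,0.01],"yaw":0},{"slide":[0,0,0.03],"yaw":0},{"slide":[0,0,0.06],"yaw":0},{"slide":[0,0,0.09],"yaw":0},{"slide":[0,0,0.12],"yaw":0},{"slide":[-0.03,0.03,0.14],"yaw":0},{"slide":[-0.05,0.07,0.14],"yaw":0},{"slide":[-0.07,0.1,0.14],"yaw":0},{"slide":[-0.09,0.14,0.14],"yaw":0},{"slide":[-0.1,0.18,0.14],"yaw":0},{"slide":[-0.1,0.2,0.14],"yaw":0},{"slide":[-0.1,0.2,0.14],"yaw":0},{"slide":[-0.1,0.2,0.14],"yaw":0}]'
python3 - <<'E'
from h import *
a=cal("top")[2][195:295,270:400];b=cal("side")[2][220:320,260:390]
z=lambda a:np.clip(1.6*cv2.resize(a,(400,308),interpolation=cv2.INTER_CUBIC).astype(float),0,255).astype(np.uint8)
cv2.imwrite("pics/z7.png",np.hstack([z(a),z(b)])[:,:,::-1])
E
```

```text
clock: 20.57
position: [0.5918, 0.0295, 0.0845]
ee_rot: [0.075, 0.997, 0.0, 0.001]
ft_force: [-4.3, -1.2, 11.9]
grip_width: 0.155
grasp_force: 80.6
clock: 20.98
position: [0.5908, 0.0296, 0.0827]
ee_rot: [0.075, 0.997, -0.0, -0.0]
ft_force: [-0.2, -0.4, 0.1]
grip_width: 0.491
grasp_force: 0.0
clock: 22.07
position: [0.4905, 0.231, 0.2235]
ee_rot: [0.074, 0.997, 0.0, 0.0]
ft_force: [0.3, -1.1, -0.6]
grip_width: 0.491
grasp_force: 0.0
```

View pics/z7.png

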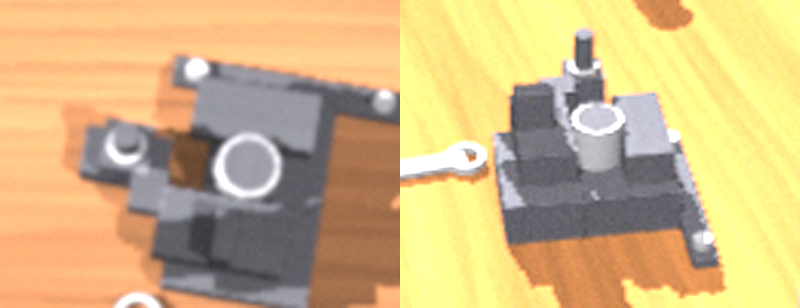

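Run:
```python
from h import *
I=[cv2.imread("pics/top5.png"),cal("top")[2][:,:,::-1]]
th=np.radians(-8.6);X=np.array([np.cos(th),np.sin(th)]);Y=np.array([-X[1],X[0]]);T0=np.array([.5781,-.0428])
def w(x,y,z):return proj("top",[*(T0+x*X+y*Y),z])
o=[]
for im in I:
    x0,y0,s=295,225,8
    a=np.clip(2*cv2.resize(im[y0:y0+72,x0:x0+49].astype(np.uint8),None,fx=s,fy=s,interpolation=cv2.INTER_CUBIC).astype(float),0,255).astype(np.uint8)
    q=lambda x,y,z:tuple(int(v) for v in (w(x,y,z)-[x0,y0]+.5)*s)
    cv2.line(a,q(-.0195,.045,.064),q(-.0195,-.03,.064),(0,255,0),1)   # face top
    cv2.line(a,q(-.062,.045,.064),q(-.062,-.03,.064),(0,255,255),1)  # back top
    cv2.polylines(a,[np.array([q(.019*np.cos(t),.019*np.sin(t),.072) for t in np.linspace(0,6.28,40)])],True,(0,0,255),1)
    o.append(a)
cv2.imwrite("pics/z8.png",np.hstack(o))
```

```text
(no output)
```

View pics/z8.png

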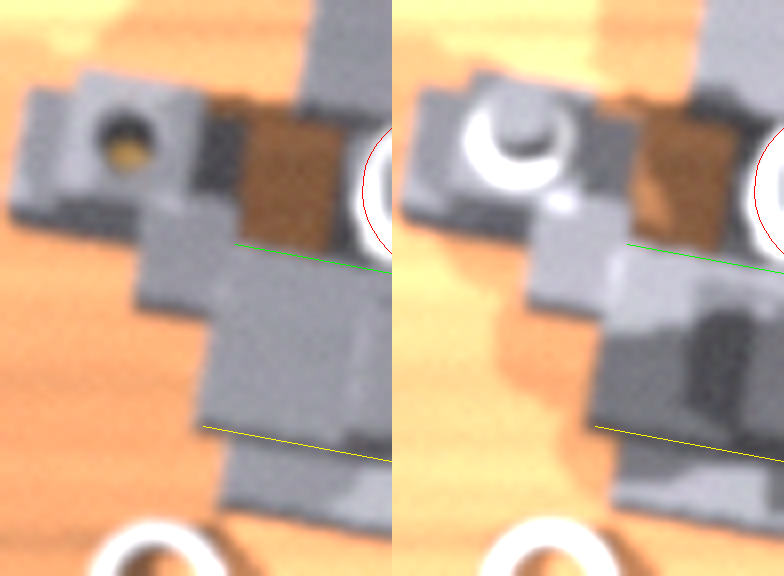

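```bash
python3 -c "
from workcell import *
print(hand_in())"
```

```text
the job is handed in; nothing more can be done
None
```

The job is handed in. The loose half sits flat on the base, closed against the tube. The pin found the lower hole without any forcing and is pushed down until its flange bottomed on the loose knuckle, with about 20 N at the wrist at most. The gripper is open and clear, and I made no contact with the other things on the bench; the result of the judging was not shown.

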